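# Hang a hook in a slat panel

### The arm

A 7-joint arm with a two-finger parallel gripper is mounted at the origin on a cart in front of the work surface, level with it; the furniture and walls round the work are solid. World frame = base frame: x ahead of the robot, y to its left, z up, the work surface at z = 0. Lengths are in mm, angles in rad, forces in N, time in s.
With the tool pointing down it reaches from about 425 to 925 mm from the base axis. Payload 6.8 kg.
Tool frame: the origin (TCP) lies at the very end of the fingers, on their centre line; the grasp point (between the pads) lies 19 mm behind it (manip.hold_point_z is the distance from the TCP to the grasp point, in mm); z points along the fingers, y is the line along which they close (so a half turn about z gives the same grasp; the last joint's range is limited). The gripper opens to 88 mm and grips with 3 to 60 N. Pads are 20 mm wide; open, the fingers measure 115 mm over their backs; the gripper's body (75 mm by 178 mm) begins 61 mm behind the grasp point.
Start: joints at [-1.216, 0.477, 0.022, 1.555, -0.011, 1.109, -0.083], TCP at [301.356, 604.013, 222.664] pointing down, gripper open.
Joint ranges: [-2.96, 2.96], [-0.34, 2.1], [-1.41, 1.46], [0.24, 2.44], [-1.37, 4.51], [0.17, 1.92], [-2.96, 2.96]. Speed limits (rad/s): [2.39, 2.39, 3.14, 3.14, 3.14, 3.14, 3.14].

### API

Orientations are given as a rotation vector (axis times angle).
In Python, from rig import manip, optics gives the robot as it stands.
- The arm moves only by the shell command python3 -m jog 'ROWS' [FORCE]. ROWS is a JSON object of lists of equal length, an entry for each row: "grip": the closure, from 0 (fully open) to 1 (shut); "dp": the shift along the tool's x, y, z in mm, a list of three; "dr": the turn, a rotation vector about the tool's x, y, z in degrees, a list of three. A call has 1 to 20 rows; each row shifts and turns the commanded pose from where the row before left it, along the tool's axes as they then stand; what a row does not reach is not made up. A row lasts 1/8 s, in which the tool goes at most 62.5 mm and 10.7 degrees, less where a joint would pass 70% of its speed; a pose out of reach is approached as far as the arm can. A call is refused whole if a number of a shift passes 62.5 or a number of a turn 10.7, either way. A call with a gripper value outside its range is refused whole. The fingers move at their own pace and stop on an object; FORCE is the grip in N (left out, the last holds). Time passes only in rows, so rows that do not move let the fingers close. It gives the time, the measured TCP pose, the force, the opening and the grip force at its end, in the units of the state.
- manip.get_obs(): the state, without advancing time (a new reading comes with each control period).
- optics.grab_frame(name): name is "scene" or "top" or "wrist"; returns the picture (400x640x3 uint8, red, green, blue); there is no depth.
- optics.camera_params(name): a dict with "fx", "fy", "cx", "cy" (pixels), "k1" (the pictures are not rectified: a ray, as slopes to the right and down, at radius r is drawn at 1 + k1 r^2 times it, then the intrinsics apply), "R" (3x3) and "t" (3): a world point X has camera coordinates R X + t; the wrist camera has in their place "T_tool_cam" (4x4, takes a point from camera to tool coordinates, whose origin is the TCP and whose axes are the flange's). Camera axes: x right, y down, z forward; pixel columns grow to the right and rows downward; lengths in mm; the calibration is good to about 2 mm. A picture is of the moment at which its call begins: read the wrist's pose just before it. camera_params takes no time and is no camera call.
- manip.finish_job(): hands the job in; it is judged then, once.
The state is a dict: "time": time; "q": joint angles; "joint_velocities": joint speeds; "tau": joint torques, N m; "tcp_pos": TCP position; "tool_rot": TCP orientation; "contact_force": force on the tool from outside, world axes, zero at the start; "ft_torque": the same for the moment, N m; "gripper_width": finger opening in mm; "gripper_force": force on a finger pad.
Only numpy, scipy, OpenCV 4.12 (cv2) and the standard library are available. Lean on these libraries where they do the work, as an engineer would, in place of code of your own. Each camera call takes 0.05 s, during which the arm holds its last target. There are 200 camera calls.

### The job

Hang the red hook in the upper groove of the small slat panel, under the yellow centre mark: with the hook's front tilted up, feed its steel tongue into the groove and up behind the slat, then swing the hook down until it snaps home with its back plate flat on the panel, and let go. Go gently, finding the groove by feel, and leave the other things on the bench where they are.

Things in the scene. Friction and masses are not known exactly. Their poses are not given: they have to be found in the camera images.
- stand: Fixed stand (foot 150 deep x 200 wide x 10 mm) with an upright aluminium slat board, 200 wide, 154 tall. Origin on the bench under the middle of the board's nominal front face; x into the board, y along the grooves, z up. Only the stand is measured: the board is clamped rigidly to it, parallel, but up to 12 mm higher or lower and 3 mm nearer or farther than nominal: feel for the groove.
- groove (a point): Fixed to the stand: nominal middle of the upper groove's lower lip on the front face (stand x 0, z 195 mm). From it, on the board: mouth 16 mm high, z 0 to 16; slats 5 mm thick; upper slat z 16 to 44 (board top; yellow mark at y = 0), slat below z -64 to 0. Pocket behind the mouth: x 5 to 30, z -14 to 40. A second, lower groove (z -80 to -64) is not used.
- roller (a point): Fixed to the stand: nominal axis, along y, of the sprung catch roller in the pocket, 13.6 mm behind and 24 mm above groove; 8 mm diameter, 70 long, pushed down with 8 N, rises 6 mm at 1.2 N/mm. As the hook swings down its tongue's tip is driven under it (2 to 6 N down on the arm, from about 22 to 3 degrees tilt) and snaps home. Not snapped, the hook hangs front raised by 10 degrees or more.
- hook: Loose red hook with steel tongue, 140 to 235 g; starts standing on its arm, tongue up, plate away from the robot. Origin: inside corner of plate back and web underside, 60 mm above the arm's underside; seated it sits on the lip, axes parallel to the stand's. x from plate to tongue, z up. In mm: plate x -4..0, z -60..4; web x -4..10.5, z 0..4; tongue x 6.5..10.5, z 0..24; all 36 wide.
- hook_tip (a point): Middle of the tongue's rounded tip (2 mm radius), at (8.5, 0, 24) mm in the hook's frame. Upright the tongue is too tall for the mouth: tilt the hook front up 45 to 55 degrees (z leaning into the panel), feed the tongue in along its length until its foot is past the lip, lower the inside corner onto the lip, swing down about the lip until the plate is flat on the face.
- hook_arm (a point): Grip point on the hook's arm, at (-80, 0, -50) mm in the hook's frame. The arm is a straight bar, 16 mm wide (y), x -115 to -4, z -60 to -40, with an end nose at x -119 to -111 up to z -30. Leaning the tool back from the plate by 10 to 20 degrees leaves room to tilt the hook at the panel. A light grip (7 N) lets it find its seat; once home, stop: driving on jams it.
- clear_tape: Small roll of clear sticky tape lying on the bench, 44 x 59 x 19 mm; a bystander. Origin at its underside
- small_carton: Small white and cream carton, 70 x 50 x 22 mm, on the bench; a bystander. Origin at its underside
- red_screwdriver: Small red screwdriver, 150 mm long, 16 mm thick, on the bench; a bystander. Origin at its underside
Not all that is in view belongs to the job. There is more than one size of the hook; the job needs the larger.

How it is judged:
By the outcome, as a careful person would: the job done as asked, in the order asked, and still so for the second after the job is handed in, with the robot touching nothing.
It also fails if it takes over 51 s, if anything falls off the work surface, if the arm or the gripper's body presses on something with over 40 N, if the wrist force passes 120 N, or if a joint passes its speed limit or range.

## Working session

There is one attempt and no reset: what is moved stays moved. The work goes in short steps, Python scripts to look and compute and a shell command to move; the robot and the scene stay as the last step left them, time stands still between calls to the robot, and variables do not carry over. Pictures are saved under pics/ and viewed, at most 12 in all, crops included, and the job is handed in when it is done.

```bash
ls; mkdir -p pics
python3 - <<'E'
from rig import manip, optics
import cv2, numpy as np
o=manip.get_obs(); print({k:np.round(v,3).tolist() for k,v in o.items()})
print(manip.hold_point_z)
for n in ("scene","top"):
    cv2.imwrite(f"pics/{n}0.png",optics.grab_frame(n)[:,:,::-1]); p=optics.camera_params(n); print(n,{k:np.round(v,4).tolist() for k,v in p.items()})
print(optics.camera_params("wrist"))
a=[cv2.imread(f"pics/{n}0.png") for n in("scene","top")]
E
```

```text
pics
{'time': 0.0, 'q': [-1.216, 0.478, 0.022, 1.556, -0.011, 1.109, -0.083], 'joint_velocities': [0.0, -0.001, -0.001, 0.001, -0.001, 0.001, -0.0], 'tau': [-0.001, -58.286, 1.534, -27.262, -0.054, 0.017, 0.0], 'tcp_pos': [301.102, 603.457, 221.696], 'tool_rot': [-0.72, -3.058, 0.003], 'contact_force': [-0.13, 0.209, -0.059], 'ft_torque': [-0.02, -0.041, 0.013], 'gripper_force': 0.0, 'gripper_width': 87.807}
18.700000000000003
scene {'fx': 440.4459, 'fy': 440.4459, 'cx': 321.3379, 'cy': 204.4991, 'k1': 0.0276, 'R': [[0.4872, -0.8732, -0.0126], [-0.6672, -0.3629, -0.6505], [0.5634, 0.3254, -0.7594]], 't': [-242.0006, 456.8599, 874.1233]}
top {'fx': 509.1255, 'fy': 509.1255, 'cx': 323.974, 'cy': 197.4203, 'k1': -0.1022, 'R': [[0.0121, -0.9999, 0.0021], [-0.9925, -0.0123, -0.1219], [0.122, -0.0006, -0.9925]], 't': [38.6801, 576.4413, 1341.4806]}
{'fx': 303.2290156087983, 'fy': 303.2290156087983, 'cx': 318.0103025231163, 'cy': 201.13759723913495, 'k1': -0.027620970915240173, 'T_tool_cam': array([[ 1.42706211e-04, -9.55926392e-01, -2.93606390e-01,
         8.06821378e+01],
       [ 9.99999924e-01,  2.42703379e-04, -3.04149938e-04,
         1.35117864e-01],
       [ 3.62004216e-04, -2.93606324e-01,  9.55926354e-01,
        -1.61898963e+02],
       [ 0.00000000e+00,  0.00000000e+00,  0.00000000e+00,
         1.00000000e+00]])}
```

View pics/scene0.png

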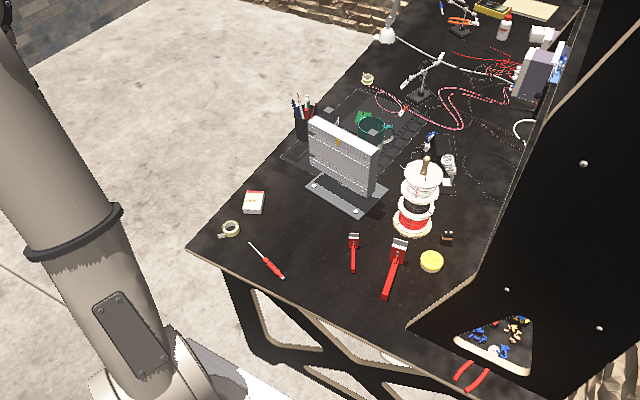

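View pics/top0.png

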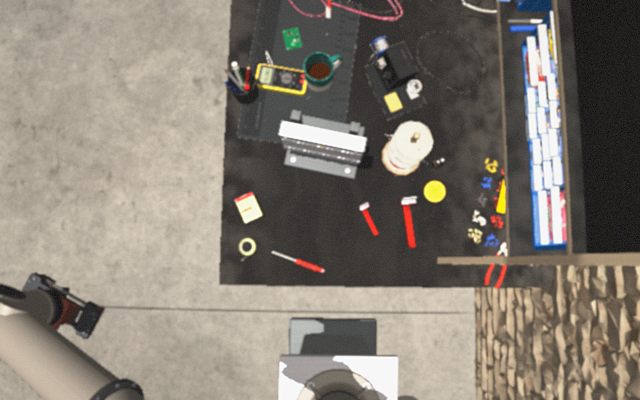

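The scene shows the larger red hook at about (395,270) in scene and (409,222) in top. The stand is at (345,165) and (325,145). I'll enlarge both areas.

Run:
```python
import cv2
a=cv2.imread("pics/top0.png")[105:255,270:430]; cv2.imwrite("pics/topc.png",cv2.resize(a,None,fx=4,fy=4,interpolation=cv2.INTER_CUBIC))
a=cv2.imread("pics/scene0.png")[105:305,295:420]; cv2.imwrite("pics/scenec.png",cv2.resize(a,None,fx=3,fy=3,interpolation=cv2.INTER_CUBIC))
```

```text
(no output)
```

View pics/topc.png

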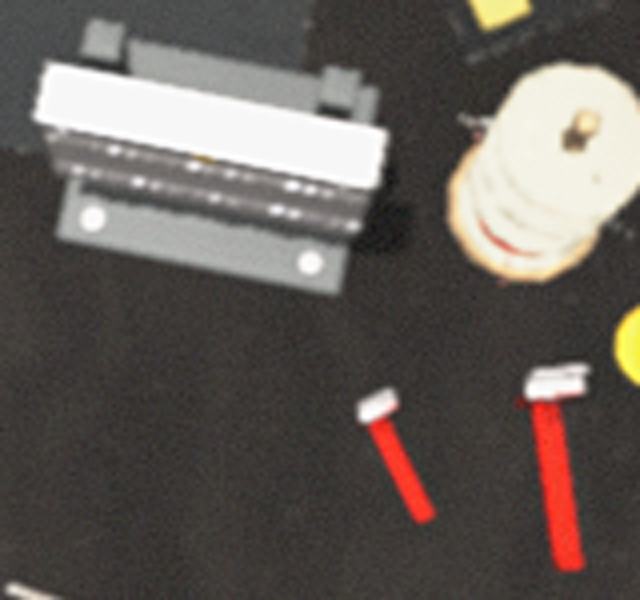

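View pics/scenec.png

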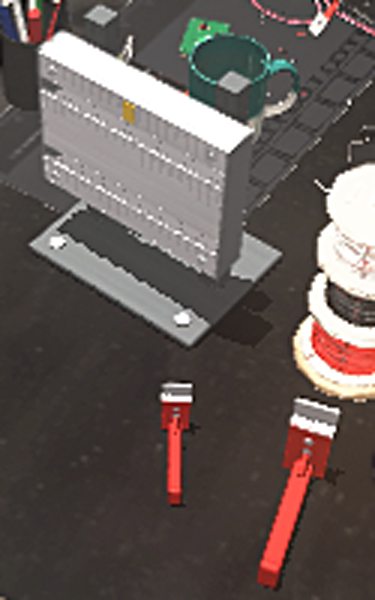

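Read from the crops:
- **Foot front edge:** (57,235) to (338,292) in top.
- **Board top front edge:** (38,120) to (383,188) in top, (40,48) to (230,150) in scene.
- **Hook nose end:** about (571,570) in top, (268,572) in scene.
- **Hook tongue:** top edge from (527,377) to (588,368) in top, (297,400) to (340,408) in scene.

```bash
cat > h.py <<'E'
import numpy as np, cv2
from scipy.optimize import least_squares
from scipy.spatial.transform import Rotation as Ro
from rig import manip, optics
P={n:optics.camera_params(n) for n in("scene","top")}
def proj(n,X,p=None):
    p=p or P[n]; c=np.asarray(X)@np.array(p["R"]).T+p["t"]; s=c[...,:2]/c[...,2:]
    s=s*(1+p["k1"]*(s**2).sum(-1,keepdims=True)); return s*[p["fx"],p["fy"]]+[p["cx"],p["cy"]]
def T(c): return np.array([270+c[0]/4,105+c[1]/4])-0.375
def S(c): return np.array([295+c[0]/3,105+c[1]/3])-0.333
def wristp(o):
    p=dict(optics.camera_params("wrist")); Rt=Ro.from_rotvec(o["tool_rot"]).as_matrix(); M=p["T_tool_cam"]
    R=Rt@M[:3,:3]; t=Rt@M[:3,3]+o["tcp_pos"]; p["R"]=R.T; p["t"]=-R.T@t; return p
def onz(n,uv,z,p=None):
    r=least_squares(lambda a:proj(n,[a[0],a[1],z],p)-uv,[600,0]); return r.x
def tri(ut,us):
    r=least_squares(lambda a:np.r_[proj("top",a)-ut,proj("scene",a)-us],[650,0,100]); return r.x,r.fun
E
python3 - <<'E'
from h import *
np.set_printoptions(precision=1,suppress=True)
for c in [(57,235),(338,292)]: print("foot top",onz("top",T(c),10))
for c in [(30,245),(190,345),(283,252)]: print("foot scene",onz("scene",S(c),10))
for a,b,n in [((38,120),(40,48),"BL"),((383,188),(230,150),"BR"),((205,155),(128,101),"mark top")]: print(n,*tri(T(a),S(b)))
# hook fit
pts=[("t",(-119,8,30),(560,570)),("t",(-119,-8,30),(583,570)),("t",(8.5,18,84),(527,377)),("t",(8.5,-18,84),(588,367)),
("t",(-4,18,64),(528,398)),("t",(-4,-18,64),(586,394)),
("s",(-119,8,30),(258,569)),("s",(-119,-8,30),(279,574)),("s",(8.5,18,84),(297,400)),("s",(8.5,-18,84),(340,408))]
def res(a,f=1):
    R=Ro.from_euler("z",a[2]).as_matrix(); out=[]
    for cam,X,c in pts:
        W=R@np.array(X,float)+[a[0],a[1],0]; out.append(proj("top" if cam=="t" else "scene",W)-(T(c) if cam=="t" else S(c)))
    return np.ravel(out)
r=least_squares(res,[600,-150,0],loss="soft_l1"); print(r.x[:2],np.degrees(r.x[2])); print(res(r.x).reshape(-1,2))
E
```

```text
foot top [673.  158.3]
foot top [635.3 -37.1]
foot scene [671.5 153.5]
foot scene [633.8 -39.1]
foot scene [780.8 -67.4]
BL [700.3 151.9 232.6] [ 0.6 -0.4 -0.7  0.1]
BR [660.1 -49.3 235.5] [-0.2  0.1  0.2 -0. ]
mark top [680.7  54.3 228.1] [ 0.2 -0.1 -0.2  0. ]
[ 563.1 -180. ] 8.204193584797569
[[ 0.9  0.1]
 [ 1.  -0.7]
 [ 1.7 -0.1]
 [-0.1  0.6]
 [ 0.9  0.2]
 [-0.2 -0.6]
 [-0.3 -0.9]
 [-0.7 -0.5]
 [-0.9 -0.4]
 [-0.8  1.1]]
```

```bash
python3 - <<'E'
from rig import manip, optics
print([a for a in dir(manip) if a[0]!='_'], [a for a in dir(optics) if a[0]!='_'])
E
cat > plan.py <<'E'
# helper: required tool pose for a hook pose (origin O, yaw, tilt, lean at grasp) and the rows to get there
from h import *
HP=manip.hold_point_z
def hookR(yaw,tilt): return Ro.from_euler("z",yaw,degrees=True)*Ro.from_euler("y",tilt,degrees=True)
def toolR(RH,lean):  # tool x = -hook x, z down, leaned back
    return RH*Ro.from_euler("y",-lean,degrees=True)*Ro.from_matrix(np.diag([-1.,1,-1]))
def delta(R1,p1,steps=True):
    o=manip.get_obs(); R0=Ro.from_rotvec(o["tool_rot"]); p0=np.array(o["tcp_pos"])
    print("dp in current tool axes",np.round(R0.inv().apply(p1-p0),1),"dr deg",np.round(np.degrees((R0.inv()*R1).as_rotvec()),1),"target",np.round(p1,1),np.round(R1.as_rotvec(),3))
E
python3 - <<'E'
from plan import *
O=np.array([563.1,-180,60]); RH=hookR(8.2,0); R1=toolR(RH,17)
g=O+RH.apply([-80,0,-50]); a=R1.apply([0,0,1]); print(g,a)
delta(R1,g+a*HP-a*100)
E
```

```text
['Unreachable', 'finish_job', 'get_obs', 'hold_point_z'] ['camera_params', 'grab_frame']
[ 483.91790153 -191.4103147    10.        ] [ 0.28938256  0.04170066 -0.95630476]
dp in current tool axes [-498.9 -643.1  135.1] dr deg [ -5.2 -16.5 -34.4] target [ 460.4 -194.8   87.7] [-0.203  2.838  0.03 ]
```

```bash
python3 -m jog '{"grip":[0,0,0,0,0,0,0,0,0,0,0,0,0,0,0,0,0],"dp":[[-36.8,-37.4,0],[-36.8,-37.4,0],[-36.8,-37.4,0],[-36.8,-37.4,0],[-36.8,-37.4,0],[-36.8,-37.4,0],[-36.8,-37.4,0],[-36.8,-37.4,0],[-25.6,-43,0],[-25.6,-43,0],[-25.6,-43,0],[-25.6,-43,0],[-25.6,-43,0],[-25.6,-43,0],[-25.6,-43,0],[-25.6,-43,0],[0,0,0]],"dr":[[0,0,0],[0,0,0],[0,0,0],[0,0,0],[0,0,0],[0,0,0],[0,0,0],[0,0,0],[0,0,0],[0,0,0],[0,0,0],[0,0,0],[0,0,0],[0,0,-10],[0,0,-10],[0,0,-10],[0,0,-4]]}'
python3 - <<'E'
from plan import *
o=manip.get_obs(); print(np.round(o["q"],2),o["time"],o["tcp_pos"])
cv2.imwrite("pics/w1.png",optics.grab_frame("wrist")[:,:,::-1])
p=wristp(o); np.savez("w1.npz",R=p["R"],t=p["t"])
E
```

```text
time: 2.22
tcp_pos: [482.6, -182.2, 222.6]
tool_rot: [0.141, -3.138, 0.003]
contact_force: [-0.0, 0.2, -0.5]
gripper_width: 87.8
gripper_force: 0.0
[-0.15  0.22  0.45  1.96 -0.11  0.99  2.02] 2.225 [ 482.64734002 -182.19451909  222.55952385]
```

View pics/w1.png

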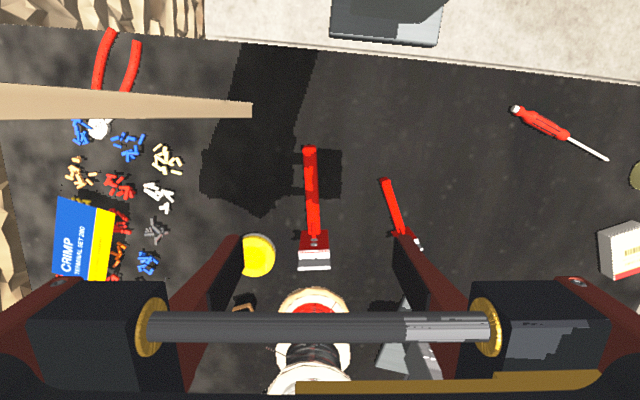

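The wrist picture shows the larger hook with its nose end at (303–316,146) and its plate and tongue at (298–330,232–271). I'll check this against the fit.

Run:
```python
from plan import *
p=dict(optics.camera_params("wrist")); z=np.load("w1.npz"); p["R"]=z["R"]; p["t"]=z["t"]
np.set_printoptions(precision=1,suppress=True)
R=hookR(8.2,0)
for X in [(-119,8,-30),(-119,-8,-30),(-4,18,4),(-4,-18,4),(8.5,18,24),(8.5,-18,24)]: print(X,proj("wrist",np.array([563.1,-180,60])+R.apply(X),p))
a=onz("w",(309.5,146),30,p);print(a)
im=cv2.imread("pics/w1.png")
cv2.imwrite("pics/w1c.png",cv2.resize(im[130:290,270:350],None,fx=3.7,fy=3.7,interpolation=cv2.INTER_CUBIC))
```

```text
(-119, 8, -30) [315.5 145.8]
(-119, -8, -30) [301.7 146.6]
(-4, 18, 4) [329.2 248.6]
(-4, -18, 4) [298.3 250.1]
(8.5, 18, 24) [330.3 266.8]
(8.5, -18, 24) [298.  268.3]
[ 445.  -195.9]
```

View pics/w1c.png

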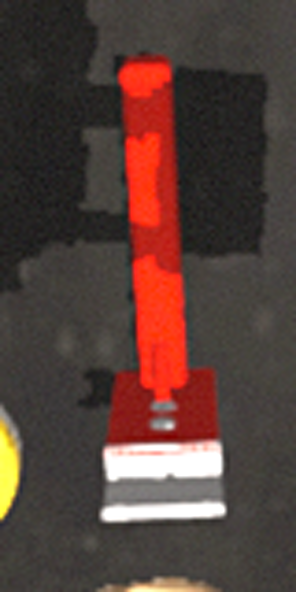

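Run:
```python
from plan import *
O=np.array([563.1,-180,60]); RH=hookR(8.2,0); R1=toolR(RH,18)
tcp=O+RH.apply([-79,0,-55.0]); a=R1.apply([0,0,1])
delta(R1,tcp-a*100)
```

```text
dp in current tool axes [ 29.2 -12.6 122.3] dr deg [ -0.5 -18.   -2.8] target [ 454.3 -195.7  100.1] [-0.202  2.821  0.032]
```

```bash
python3 -m jog '{"grip":[0.4,0.4,0.4,0.4,0.4,0.4],"dp":[[10,-4,40],[10,-4,41],[9.2,-4.6,41.3],[0,0,0],[0,0,0],[0,0,0]],"dr":[[0,0,0],[0,0,0],[0,0,0],[-0.3,-9,-1.4],[-0.2,-9,-1.4],[0,0,0]]}' 20
python3 - <<'E'
from plan import *
O=np.array([563.1,-180,60]); RH=hookR(8.2,0); R1=toolR(RH,18)
delta(R1,O+RH.apply([-79,0,-55.0]))
E
```

```text
time: 3.02
tcp_pos: [451.3, -193.8, 99.3]
tool_rot: [-0.188, 2.836, 0.04]
contact_force: [0.2, -0.0, 0.3]
gripper_width: 52.1
gripper_force: 0.0
dp in current tool axes [ -4.2  -2.7 100. ] dr deg [ 0.3 -0.8 -0.6] target [ 484.9 -191.3    5. ] [-0.202  2.821  0.032]
```

```bash
python3 -m jog '{"grip":[0.4,0.4,0.4,0.4,0.4,1,1,1,1,1,1],"dp":[[-2,-1.4,30],[-2.2,-1.3,30],[0,0,25],[0,0,15],[0,0,0],[0,0,0],[0,0,0],[0,0,0],[0,0,0],[0,0,0],[0,0,0]],"dr":[[0.3,-0.8,-0.6],[0,0,0],[0,0,0],[0,0,0],[0,0,0],[0,0,0],[0,0,0],[0,0,0],[0,0,0],[0,0,0],[0,0,0]]}' 25
```

```text
time: 4.4
tcp_pos: [490.2, -190.9, 7.2]
tool_rot: [-0.211, 2.817, 0.029]
contact_force: [-1.1, -0.5, 5.8]
gripper_width: 15.8
gripper_force: 25.0
```

```bash
cat >> plan.py <<'E'
def save_grasp():
    o=manip.get_obs(); R0=Ro.from_rotvec(o["tool_rot"]); ty=R0.apply([0,1,0]); yaw=np.degrees(np.arctan2(-ty[0],ty[1]))
    RH=hookR(yaw,0); O=np.array([563.1,-180,60.]); q=R0.inv().apply(O-o["tcp_pos"]); print("yaw",yaw,"O in tool",q); q[1]=q[1] if abs(q[1])<1e9 else 0
    np.savez("grasp.npz",q=q,r=(R0.inv()*RH).as_rotvec())
def hook_now():
    g=np.load("grasp.npz"); o=manip.get_obs(); R0=Ro.from_rotvec(o["tool_rot"]); return o["tcp_pos"]+R0.apply(g["q"]), R0*Ro.from_rotvec(g["r"])
def goto(O,RH):
    g=np.load("grasp.npz"); R1=RH*Ro.from_rotvec(g["r"]).inv(); delta(R1,O-R1.apply(g["q"]))
YS=-11.1; G=np.array([680.5,53.5,191.]); RS=Ro.from_euler("z",YS,degrees=True)
def st(v): return G+RS.apply(v)
def report():
    O,R=hook_now(); o=manip.get_obs(); r=RS.inv().apply(O-G); e=(RS.inv()*R).as_euler("zyx",degrees=True)
    tip=RS.inv().apply(O+R.apply([8.5,0,22])-G); print("t",o["time"],"O stand",np.round(r,1),"yaw/tilt/roll",np.round(e,1),"tipcentre",np.round(tip,1),"F stand",np.round(RS.inv().apply(o["contact_force"]),1),"M",np.round(o["ft_torque"],2),"w",np.round(o["gripper_width"],1),"q",np.round(o["q"],2))
E
python3 - <<'E'
from plan import *
save_grasp(); o=manip.get_obs(); print(Ro.from_rotvec(o["tool_rot"]).as_matrix().round(3)); print(Ro.from_rotvec(o["tool_rot"]).inv().apply([0,0,150]))
E
```

```text
yaw 8.529595211556115 O in tool [-86.51168211  -0.20243482 -27.16100263]
[[-0.94  -0.148  0.309]
 [-0.142  0.989  0.043]
 [-0.312 -0.003 -0.95 ]]
[ -46.74010366   -0.46351981 -142.53121714]
```

```bash
python3 -m jog '{"grip":[1,1,1,1,1,1,1,1],"dp":[[-3,0,-9],[-6,0,-18],[-9,0,-28],[-9,0,-28],[-9,0,-28],[-9,0,-28],[-2,0,-4],[0,0,0]],"dr":[[0,0,0],[0,0,0],[0,0,0],[0,0,0],[0,0,0],[0,0,0],[0,0,0],[0,0,0]]}' 45
python3 - <<'E'
from plan import *
report(); goto(st([-75,0,-10]),hookR(YS,50))
o=manip.get_obs(); print(o["tcp_pos"],o["gripper_force"])
cv2.imwrite("pics/w2.png",optics.grab_frame("wrist")[:,:,::-1]); p=wristp(o); np.savez("w2.npz",R=p["R"],t=p["t"])
O,R=hook_now()
for X in [(-119,8,-30),(-119,-8,-30),(-4,18,4),(-4,-18,4),(8.5,18,24),(8.5,-18,24)]: print(X,proj("w",O+R.apply(X),p).round(1))
for y in (-100,0,100): print(y,proj("w",st([0,y,44]),p).round(1))
E
```

```text
time: 5.4
tcp_pos: [489.8, -189.8, 156.7]
tool_rot: [-0.212, 2.818, 0.03]
contact_force: [0.2, 1.0, -2.1]
gripper_width: 15.6
gripper_force: 45.0
t 5.4 O stand [ -70.8 -250.6   18.4] yaw/tilt/roll [19.7  0.1  0. ] tipcentre [ -62.7 -247.8   40.4] F stand [ 0.   1.  -2.1] M [0.02 0.44 0.01] w 15.6 q [-0.05  0.21  0.45  2.21 -0.5   0.53  2.51]
dp in current tool axes [-82.8 266.8 -23. ] dr deg [-2.4 49.5 20. ] target [520.7  84.9 203.6] [-0.248 -2.575 -0.068]
[ 489.82939777 -189.75402052  156.69416432] 44.983978271484375
(-119, 8, -30) [336.1 213.2]
(-119, -8, -30) [299.9 213.1]
(-4, 18, 4) [348.9 407.3]
(-4, -18, 4) [286.5 407.1]
(8.5, 18, 24) [350.3 456.7]
(8.5, -18, 24) [284.8 456.4]
-100 [471.3 502.4]
0 [568.2 506.9]
100 [646.5 508.8]
```

View pics/w2.png

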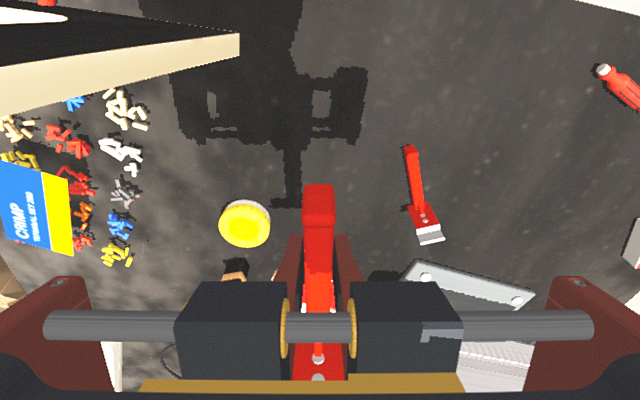

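The wrist view shows the hook held, with its nose end block at rows 184–228 and columns 303–334. I'll check the prediction for its lower edge.

Run:
```python
from plan import *
p=dict(optics.camera_params("wrist")); z=np.load("w2.npz"); p["R"]=z["R"]; p["t"]=z["t"]
O,R=hook_now()
for X in [(-119,8,-60),(-119,-8,-60),(-119,8,-30),(-111,8,-30),(-111,8,-40),(-111,-8,-40)]: print(X,proj("w",O+R.apply(X),p).round(1))
im=cv2.imread("pics/w2.png"); print(im[176:300:3,318].tolist())
```

```text
(-119, 8, -60) [333.5 178.1]
(-119, -8, -60) [302.9 178.1]
(-119, 8, -30) [336.1 213.2]
(-111, 8, -30) [335.5 227.1]
(-111, 8, -40) [334.6 213.7]
(-111, -8, -40) [301.5 213.6]
[[83, 89, 92], [77, 86, 86], [82, 86, 91], [38, 47, 210], [37, 45, 205], [39, 44, 205], [30, 45, 205], [28, 48, 206], [36, 48, 207], [35, 47, 210], [32, 48, 208], [29, 37, 205], [34, 45, 211], [35, 46, 225], [38, 49, 235], [37, 48, 232], [27, 39, 217], [34, 44, 195], [36, 41, 224], [41, 47, 223], [42, 49, 223], [41, 52, 225], [27, 43, 223], [31, 42, 222], [40, 43, 221], [35, 45, 222], [31, 46, 223], [28, 44, 223], [33, 47, 224], [37, 50, 223], [31, 48, 223], [39, 52, 227], [38, 62, 255], [28, 74, 255], [26, 72, 255], [26, 76, 255], [22, 77, 255], [48, 77, 255], [42, 78, 255], [33, 74, 255], [40, 78, 255], [33, 73, 255]]
```

```bash
python3 -m jog '{"grip":[1,1,1,1,1,1,1,1,1,1,1,1,1,1,1],"dp":[[-10.4,33.4,-2.9],[-10.4,33.4,-2.9],[-10.4,33.4,-2.9],[-10.4,33.4,-2.9],[-10.4,33.4,-2.9],[-10.4,33.4,-2.9],[-10.4,33.4,-2.9],[-10,33,-2.7],[0,0,0],[0,0,0],[0,0,0],[0,0,0],[0,0,0],[0,0,0],[0,0,0]],"dr":[[0,0,0],[0,0,0],[0,0,0],[0,0,0],[0,0,0],[0,0,0],[0,0,0],[0,0,0],[-0.4,8.2,3.3],[-0.4,8.2,3.3],[-0.4,8.2,3.3],[-0.4,8.3,3.4],[-0.4,8.3,3.4],[-0.4,8.3,3.3],[0,0,0]]}'
python3 - <<'E'
from plan import *
report(); goto(st([-45,0,-25]),hookR(YS,50))
cv2.imwrite("pics/s3.png",optics.grab_frame("scene")[:,:,::-1])
im=cv2.imread("pics/s3.png")[90:240,280:440]; cv2.imwrite("pics/s3c.png",cv2.resize(im,None,fx=4,fy=4,interpolation=cv2.INTER_CUBIC))
O,R=hook_now()
for X in [(8.5,18,24),(8.5,-18,24),(-119,8,-30)]: print(X,((proj("scene",O+R.apply(X))-[280,90])*4+1.5).round(1))
for v in [(0,-100,0),(0,-100,16),(0,-100,44),(0,0,16),(0,0,44),(0,100,44)]: print(v,((proj("scene",st(v))-[280,90])*4+1.5).round(1))
E
```

```text
time: 7.32
tcp_pos: [521.5, 83.5, 200.1]
tool_rot: [-0.251, -2.571, -0.064]
contact_force: [-0.5, 0.5, -2.4]
gripper_width: 15.6
gripper_force: 45.0
t 7.325 O stand [-74.1  -1.5 -13.8] yaw/tilt/roll [-0.1 50.2 -0.1] tipcentre [-51.8  -1.5  -6.3] F stand [-0.6  0.4 -2.4] M [-0.07 -0.67 -0.03] w 15.6 q [-0.45  0.62  0.43  1.58 -0.35  1.56  1.46]
dp in current tool axes [-30.7   1.3  -5.6] dr deg [-0.1 -0.2 -0.2] target [550.2  79.1 188.6] [-0.248 -2.575 -0.068]
(8.5, 18, 24) [158.9 274.1]
(8.5, -18, 24) [202.8 299.4]
(-119, 8, -30) [ 29.7 316.2]
(0, -100, 0) [356.1 309.7]
(0, -100, 16) [357.9 291. ]
(0, -100, 44) [361.2 257.1]
(0, 0, 16) [230.3 221. ]
(0, 0, 44) [231. 187.]
(0, 100, 44) [110.5 122.2]
```

View pics/s3c.png

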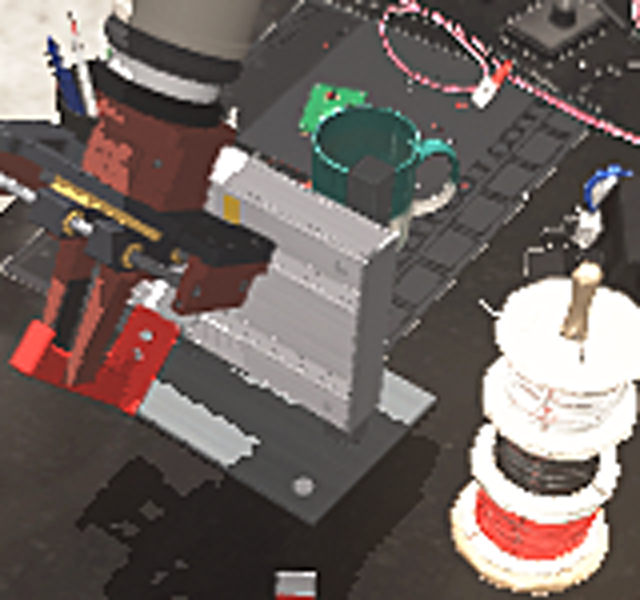

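```bash
cat >> plan.py <<'E'
def axes():
    o=manip.get_obs(); R0=Ro.from_rotvec(o["tool_rot"])
    for n,v in zip("xyz",np.eye(3)): print("stand",n,"-> tool",R0.inv().apply(RS.apply(v)).round(3))
E
python3 -c "
from plan import *
axes()"
```

```text
stand x -> tool [-0.849 -0.002 -0.529]
stand y -> tool [ 0.001  1.    -0.005]
stand z -> tool [ 0.529 -0.004 -0.849]
```

```bash
python3 -m jog '{"grip":[1,1,1,1,1,1,1],"dp":[[-8,0.3,-2.2],[-8,0.3,-2.2],[-8,0.3,-2.2],[-8,0.3,-2.2],[-8,0.3,-2.2],[0,0,0],[0,0,0]],"dr":[[0,0,0],[0,0,0],[0,0,0],[0,0,0],[0,0,0],[0,0,0],[0,0,0]]}'
python3 -c "
from plan import *
report()"
python3 -m jog '{"grip":[1,1,1,1,1,1],"dp":[[-1.7,0,-1.06],[-1.7,0,-1.06],[-1.27,0,-0.8],[-0.85,0,-0.53],[0,0,0],[0,0,0]],"dr":[[0,0,0],[0,0,0],[0,0,0],[0,0,0],[0,0,0],[0,0,0]]}'
python3 -c "
from plan import *
report()"
```

```text
time: 8.25
tcp_pos: [560.5, 78.2, 192.4]
tool_rot: [-0.248, -2.576, -0.066]
contact_force: [0.3, 0.6, -1.4]
gripper_width: 15.4
gripper_force: 45.0
t 8.25 O stand [-34.7   1.1 -21.1] yaw/tilt/roll [-0.  50.  -0.1] tipcentre [-12.4   1.1 -13.5] F stand [ 0.2  0.6 -1.4] M [-0.05 -0.64  0.06] w 15.4 q [-0.41  0.68  0.43  1.48 -0.36  1.6   1.47]
time: 9.0
tcp_pos: [567.0, 77.0, 192.5]
tool_rot: [-0.248, -2.576, -0.067]
contact_force: [-0.9, -0.5, -1.7]
gripper_width: 16.1
gripper_force: 45.0
t 9.0 O stand [-28.1   1.1 -21. ] yaw/tilt/roll [-0.  50.  -0.1] tipcentre [ -5.8   1.1 -13.3] F stand [-0.8 -0.7 -1.7] M [-0.1  -0.66  0.05] w 16.1 q [-0.41  0.69  0.43  1.46 -0.36  1.6   1.48]
```

```bash
python3 -m jog '{"grip":[1,1,1,1,1],"dp":[[-0.85,0,-0.53],[-0.85,0,-0.53],[-0.85,0,-0.53],[0,0,0],[0,0,0]],"dr":[[0,0,0],[0,0,0],[0,0,0],[0,0,0],[0,0,0]]}'
python3 -c "
from plan import *
report()"
python3 -m jog '{"grip":[1,1,1,1],"dp":[[-0.85,0,-0.53],[-0.85,0,-0.53],[0,0,0],[0,0,0]],"dr":[[0,0,0],[0,0,0],[0,0,0],[0,0,0]]}'
python3 -c "
from plan import *
report()"
```

```text
time: 9.62
tcp_pos: [569.9, 76.4, 192.5]
tool_rot: [-0.248, -2.576, -0.067]
contact_force: [-0.3, 0.4, -2.1]
gripper_width: 15.4
gripper_force: 45.0
t 9.625 O stand [-25.1   1.1 -21. ] yaw/tilt/roll [-0.  50.  -0.1] tipcentre [ -2.8   1.1 -13.4] F stand [-0.4  0.3 -2.1] M [-0.16 -0.66  0.03] w 15.4 q [-0.41  0.7   0.43  1.45 -0.36  1.61  1.48]
time: 10.12
tcp_pos: [571.1, 76.2, 192.6]
tool_rot: [-0.248, -2.574, -0.067]
contact_force: [-5.1, 0.4, -0.8]
gripper_width: 15.6
gripper_force: 45.0
t 10.125 O stand [-23.9   1.2 -21.1] yaw/tilt/roll [ 0.  50.1 -0.1] tipcentre [ -1.6   1.2 -13.5] F stand [-5.1 -0.6 -0.8] M [0.07 0.46 0.07] w 15.6 q [-0.4   0.7   0.43  1.45 -0.36  1.61  1.48]
```

```bash
python3 -m jog '{"grip":[1,1,1,1,1],"dp":[[0.34,0,0.2],[0.53,0,-0.85],[0.53,0,-0.85],[0.53,0,-0.85],[0,0,0]],"dr":[[0,0,0],[0,0,0],[0,0,0],[0,0,0],[0,0,0]]}'
python3 -c "
from plan import *
report()"
python3 -m jog '{"grip":[1,1,1],"dp":[[0.53,0,-0.85],[0.53,0,-0.85],[0,0,0]],"dr":[[0,0,0],[0,0,0],[0,0,0]]}'
python3 -c "
from plan import *
report()"
python3 -m jog '{"grip":[1,1,1],"dp":[[0.53,0,-0.85],[0.53,0,-0.85],[0,0,0]],"dr":[[0,0,0],[0,0,0],[0,0,0]]}'
python3 -c "
from plan import *
report()"
```

```text
time: 10.75
tcp_pos: [571.3, 76.2, 195.4]
tool_rot: [-0.248, -2.575, -0.067]
contact_force: [-4.5, 1.2, -4.2]
gripper_width: 15.5
gripper_force: 45.0
t 10.75 O stand [-23.7   1.2 -18.1] yaw/tilt/roll [ 0.  50.  -0.1] tipcentre [ -1.4   1.2 -10.5] F stand [-4.7  0.3 -4.2] M [0.06 0.27 0.04] w 15.5 q [-0.4   0.7   0.43  1.45 -0.36  1.62  1.48]
time: 11.12
tcp_pos: [571.4, 76.1, 197.6]
tool_rot: [-0.248, -2.576, -0.067]
contact_force: [-3.7, 2.0, -4.6]
gripper_width: 15.6
gripper_force: 45.0
t 11.125 O stand [-23.6   1.1 -15.9] yaw/tilt/roll [-0.  50.  -0.1] tipcentre [-1.3  1.2 -8.3] F stand [-4.   1.3 -4.6] M [ 0.07  0.38 -0.02] w 15.6 q [-0.4   0.7   0.43  1.45 -0.36  1.62  1.48]
time: 11.5
tcp_pos: [571.4, 76.2, 199.7]
tool_rot: [-0.248, -2.576, -0.067]
contact_force: [-5.6, 0.2, -4.1]
gripper_width: 15.7
gripper_force: 45.0
t 11.5 O stand [-23.6   1.2 -13.9] yaw/tilt/roll [-0.  50.  -0.1] tipcentre [-1.3  1.2 -6.2] F stand [-5.5 -0.9 -4.1] M [ 0.08  0.49 -0.02] w 15.7 q [-0.4   0.69  0.43  1.44 -0.36  1.62  1.47]
```

```bash
for i in 1 2 3; do python3 -m jog '{"grip":[1,1,1],"dp":[[0.53,0,-0.85],[0.53,0,-0.85],[0,0,0]],"dr":[[0,0,0],[0,0,0],[0,0,0]]}' >/dev/null
python3 -c "
from plan import *
report()"; done
```

```text
t 11.875 O stand [-23.5   1.1 -11.8] yaw/tilt/roll [-0.  50.  -0.1] tipcentre [-1.2  1.1 -4.2] F stand [-4.8 -0.2 -4.5] M [0.1  0.44 0.06] w 15.4 q [-0.41  0.69  0.43  1.44 -0.36  1.63  1.47]
t 12.25 O stand [-22.3   1.2  -9.1] yaw/tilt/roll [-0.  49.8 -0. ] tipcentre [ 0.   1.2 -1.4] F stand [-0.7 -0.1 -1.8] M [-0.05 -0.4   0.  ] w 15.4 q [-0.41  0.69  0.43  1.44 -0.36  1.63  1.47]
t 12.625 O stand [-22.9   1.1  -7.6] yaw/tilt/roll [-0.  49.9 -0. ] tipcentre [-0.6  1.1  0.1] F stand [ 0.4  0.6 -1.6] M [-0.2  -0.66  0.  ] w 15.8 q [-0.41  0.69  0.43  1.44 -0.36  1.63  1.47]
```

```bash
sed -i 's/G=np.array(\[680.5,53.5,191.\])/G=np.array([680.5,53.5,186.5])/' plan.py
python3 - <<'E'
from plan import *
report(); goto(st([-22.5,0,-5]),hookR(YS,45))
E
```

```text
t 12.625 O stand [-22.9   1.1  -3.1] yaw/tilt/roll [-0.  49.9 -0. ] tipcentre [-0.6  1.1  4.6] F stand [ 0.4  0.6 -1.6] M [-0.2  -0.66  0.  ] w 15.8 q [-0.41  0.69  0.43  1.44 -0.36  1.63  1.47]
dp in current tool axes [-4.  -1.1  8.6] dr deg [-0.  -4.9 -0. ] target [570.6  75.1 196.3] [-0.256 -2.662 -0.058]
```

```bash
python3 -m jog '{"grip":[1,1,1,1,1,1],"dp":[[-1,-0.3,2.1],[-1,-0.3,2.1],[-1,-0.3,2.2],[-1,-0.2,2.2],[0,0,0],[0,0,0]],"dr":[[0,-1.2,0],[0,-1.2,0],[0,-1.2,0],[0,-1.3,0],[0,0,0],[0,0,0]]}'
python3 - <<'E'
from plan import *
report();axes(); goto(st([-8.2,0,9.1]),hookR(YS,45))
E
```

```text
time: 13.38
tcp_pos: [570.5, 75.3, 196.2]
tool_rot: [-0.256, -2.661, -0.057]
contact_force: [-0.2, 0.6, -2.0]
gripper_width: 15.5
gripper_force: 45.0
t 13.375 O stand [-22.7   0.1  -5.2] yaw/tilt/roll [ 0.  45.1 -0.1] tipcentre [-1.2  0.2  4.3] F stand [-0.3  0.5 -2. ] M [-0.11 -0.57  0.01] w 15.5 q [-0.43  0.64  0.44  1.51 -0.35  1.52  1.47]
stand x -> tool [-0.892 -0.002 -0.453]
stand y -> tool [-0.001  1.    -0.004]
stand z -> tool [ 0.453 -0.003 -0.892]
dp in current tool axes [ -6.5  -0.2 -19.3] dr deg [-0.  -0.1 -0. ] target [584.7  72.3 210.4] [-0.256 -2.662 -0.058]
```

```bash
for i in 1 2; do python3 -m jog '{"grip":[1,1,1,1,1,1],"dp":[[-0.65,0,-1.93],[-0.65,0,-1.93],[-0.65,0,-1.93],[-0.65,0,-1.93],[-0.65,0,-1.93],[0,0,0]],"dr":[[0,0,0],[0,0,0],[0,0,0],[0,0,0],[0,0,0],[0,0,0]]}' >/dev/null
python3 -c "
from plan import *
report()"; done
```

```text
t 14.125 O stand [-15.3   0.1   2. ] yaw/tilt/roll [ 0.  45.  -0.1] tipcentre [ 6.3  0.1 11.5] F stand [ 0.3 -0.8 -2.3] M [-0.1  -0.51 -0.02] w 15.5 q [-0.43  0.65  0.44  1.48 -0.35  1.54  1.47]
t 14.875 O stand [-8.   0.1  9.1] yaw/tilt/roll [ 0.  45.1 -0.1] tipcentre [13.6  0.1 18.6] F stand [-1.4 -0.5 -2.4] M [-0.1  -0.55  0.01] w 15.5 q [-0.42  0.65  0.44  1.46 -0.35  1.56  1.47]
```

```bash
for i in 1 2; do python3 -m jog '{"grip":[1,1,1,1,1],"dp":[[-0.9,0,-0.45],[-0.9,0,-0.45],[-0.9,0,-0.45],[-0.9,0,-0.45],[0,0,0]],"dr":[[0,0,0],[0,0,0],[0,0,0],[0,0,0],[0,0,0]]}' >/dev/null
python3 -c "
from plan import *
report()"; done
```

```text
t 15.5 O stand [-4.1  0.1  8.9] yaw/tilt/roll [ 0.  45.1 -0.1] tipcentre [17.5  0.1 18.4] F stand [-0.2  1.3 -1.4] M [-0.07 -0.57 -0.04] w 15.7 q [-0.42  0.66  0.44  1.45 -0.35  1.57  1.47]
t 16.125 O stand [-0.1  0.1  8.9] yaw/tilt/roll [ 0.  45.1 -0.1] tipcentre [21.5  0.1 18.4] F stand [-0.6  0.4 -2.1] M [-0.1  -0.5   0.03] w 16.3 q [-0.41  0.67  0.44  1.43 -0.35  1.57  1.47]
```

```bash
python3 -m jog '{"grip":[1,1,1,1],"dp":[[-1.04,0,0.9],[-1.04,0,0.9],[-1.04,0,0.9],[0,0,0]],"dr":[[0,0,0],[0,0,0],[0,0,0],[0,0,0]]}' >/dev/null
python3 -c "
from plan import *
report()"
for i in 1 2; do python3 -m jog '{"grip":[1,1],"dp":[[-1.04,0,0.9],[0,0,0]],"dr":[[0,0,0],[0,0,0]]}' >/dev/null
python3 -c "
from plan import *
report()"; done
```

```text
t 16.625 O stand [1.4 0.1 4.9] yaw/tilt/roll [ 0.  45.1 -0.1] tipcentre [23.   0.1 14.5] F stand [-0.4 -0.1 -1.4] M [-0.02 -0.57 -0.07] w 15.5 q [-0.41  0.67  0.44  1.43 -0.35  1.57  1.47]
t 16.875 O stand [2.1 0.1 3.9] yaw/tilt/roll [ 0.  45.  -0.1] tipcentre [23.7  0.2 13.4] F stand [ 0.1  0.4 -1.8] M [-0.07 -0.68 -0.03] w 15.6 q [-0.41  0.67  0.44  1.43 -0.35  1.57  1.47]
t 17.125 O stand [2.7 0.1 2.8] yaw/tilt/roll [ 0. 45. -0.] tipcentre [24.3  0.1 12.3] F stand [ 1.2 -0.5 -0.3] M [-0.12 -0.66 -0.01] w 15.8 q [-0.41  0.68  0.44  1.43 -0.35  1.57  1.47]
```

```bash
cat >> plan.py <<'E'
def swing(tilts,dx=0,dz=0,O0=None):
    g=np.load("grasp.npz"); rg=Ro.from_rotvec(g["r"]); O,RH=hook_now(); Oprev=O; R=RH*rg.inv()
    for t in tilts:
        s,c=np.sin(np.radians(t)),np.cos(np.radians(t)); On=st([5*s*s+dx,0,5*s*c+dz])
        R1=hookR(YS,t)*rg.inv(); p0=Oprev-R.apply(g["q"]); p1=On-R1.apply(g["q"])
        print(t,R.inv().apply(p1-p0).round(2),np.degrees((R.inv()*R1).as_rotvec()).round(1)); R,Oprev=R1,On
E
python3 -c "
from plan import *
swing([42,39,36,33,30,27,24],0,0.5)"
```

```text
42 [-1.03 -0.11  4.56] [-0. -3. -0.]
39 [-1.32  0.01  4.63] [ 0. -3.  0.]
36 [-1.33  0.01  4.64] [ 0. -3.  0.]
33 [-1.34  0.01  4.65] [ 0. -3.  0.]
30 [-1.35  0.01  4.67] [ 0. -3.  0.]
27 [-1.35  0.01  4.67] [ 0. -3.  0.]
24 [-1.36  0.01  4.68] [ 0. -3.  0.]
```

```bash
python3 -m jog '{"grip":[1,1,1,1,1],"dp":[[-1.05,0,4.6],[-1.3,0,4.6],[-1.35,0,4.65],[-1.35,0,4.65],[0,0,0]],"dr":[[0,-3,0],[0,-3,0],[0,-3,0],[0,-3,0],[0,0,0]]}' 20 >/dev/null
python3 -c "
from plan import *
report(); swing([30,27,24,22],0,0.5)"
```

```text
t 17.75 O stand [0.8 0.3 3. ] yaw/tilt/roll [ 0.1 33.1 -0. ] tipcentre [20.   0.3 16.8] F stand [ 0.   0.  -0.5] M [-0.06 -0.36 -0.08] w 15.7 q [-0.49  0.56  0.46  1.61 -0.31  1.29  1.45]
30 [-2.06 -0.19  4.79] [-0.  -3.1  0.1]
27 [-1.35  0.01  4.67] [ 0. -3.  0.]
24 [-1.36  0.01  4.68] [ 0. -3.  0.]
22 [-0.89  0.01  3.14] [ 0. -2.  0.]
```

```bash
python3 -m jog '{"grip":[1,1,1,1,1],"dp":[[-2.1,0,4.8],[-1.35,0,4.7],[-1.35,0,4.7],[0,0,0],[0,0,0]],"dr":[[0,-3,0],[0,-3,0],[0,-3,0],[0,0,0],[0,0,0]]}' 20 >/dev/null
python3 -c "
from plan import *
report(); swing([22,20,18,16,14,12,10],0,0)"
```

```text
t 18.375 O stand [1.  0.2 1.5] yaw/tilt/roll [ 0.1 24.2 -0. ] tipcentre [17.8  0.2 18.1] F stand [-2.   0.9 -0.9] M [0.13 0.2  0.07] w 15.8 q [-0.55  0.5   0.48  1.74 -0.28  1.08  1.42]
22 [-0.76 -0.1   3.14] [-0.  -2.2  0.1]
20 [-0.89  0.01  3.14] [ 0. -2.  0.]
18 [-0.9   0.01  3.14] [ 0. -2.  0.]
16 [-0.9   0.01  3.15] [ 0. -2.  0.]
14 [-0.91  0.01  3.15] [ 0. -2.  0.]
12 [-0.91  0.01  3.15] [ 0. -2.  0.]
10 [-0.92  0.01  3.16] [ 0. -2.  0.]
```

```bash
for i in 1 2 3; do python3 -m jog '{"grip":[1,1,1],"dp":[[-0.9,0,3.15],[-0.9,0,3.15],[0,0,0]],"dr":[[0,-2,0],[0,-2,0],[0,0,0]]}' 12 >/dev/null
python3 -c "
from plan import *
report()"; done
```

```text
t 18.75 O stand [0.9 0.2 1.3] yaw/tilt/roll [ 0.1 20.1 -0. ] tipcentre [16.4  0.2 19. ] F stand [-0.8  0.6 -2.3] M [0.1  0.23 0.01] w 16.1 q [-0.58  0.47  0.49  1.8  -0.27  0.98  1.4 ]
t 19.125 O stand [0.6 0.3 1. ] yaw/tilt/roll [ 0.1 16.2 -0. ] tipcentre [14.9  0.3 19.7] F stand [-1.7  0.6 -1.4] M [0.21 0.41 0.03] w 15.8 q [-0.61  0.44  0.49  1.85 -0.25  0.88  1.38]
t 19.5 O stand [0.4 0.2 0.5] yaw/tilt/roll [ 0.1 12.2 -0. ] tipcentre [13.3  0.2 20.3] F stand [-1.3 -0.  -1.5] M [0.26 0.45 0.04] w 15.9 q [-0.64  0.42  0.51  1.91 -0.23  0.77  1.36]
```

```bash
for i in 1 2; do python3 -m jog '{"grip":[1,1,1],"dp":[[-0.9,0,3.15],[-0.9,0,3.15],[0,0,0]],"dr":[[0,-2,0],[0,-2,0],[0,0,0]]}' 12 >/dev/null
python3 -c "
from plan import *
report()"; done
python3 - <<'E'
from plan import *
im=optics.grab_frame("scene")[:,:,::-1][100:230,290:440]; cv2.imwrite("pics/s4.png",cv2.resize(im,None,fx=4.6,fy=4.6,interpolation=cv2.INTER_CUBIC))
E
```

```text
t 19.875 O stand [0.2 0.2 0.1] yaw/tilt/roll [ 0.1  8.2 -0. ] tipcentre [11.8  0.2 20.7] F stand [-1.2  0.7 -2.4] M [0.26 0.51 0.1 ] w 16.1 q [-0.67  0.41  0.52  1.96 -0.21  0.67  1.33]
t 20.25 O stand [-0.2  0.1 -0.4] yaw/tilt/roll [ 0.1  4.2 -0. ] tipcentre [ 9.9  0.1 20.9] F stand [-2.8  0.6 -2.9] M [0.36 0.83 0.04] w 16.1 q [-0.71  0.4   0.54  2.01 -0.18  0.57  1.3 ]
```

View pics/s4.png

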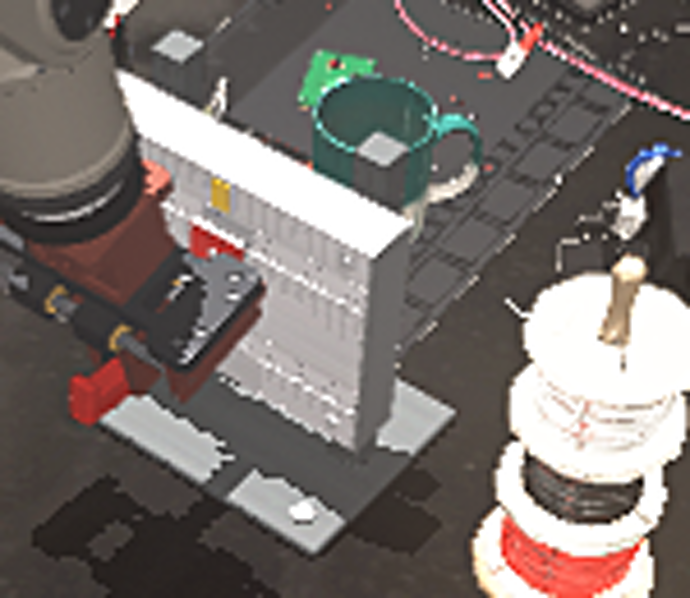

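```bash
for i in 1 2 3; do python3 -m jog '{"grip":[1,1,1],"dp":[[-0.5,0,1.6],[-0.3,0,1],[0,0,0]],"dr":[[0,-1,0],[0,-0.6,0],[0,0,0]]}' 10 >/dev/null
python3 -c "
from plan import *
report()"; done
```

```text
t 20.675 O stand [-0.2  0.1 -0.5] yaw/tilt/roll [ 0.1  2.5 -0. ] tipcentre [ 9.3  0.1 21.1] F stand [-4.8  0.2 -4.3] M [0.48 1.36 0.08] w 15.9 q [-0.72  0.39  0.54  2.03 -0.17  0.52  1.28]
t 21.05 O stand [-0.  -0.1 -0.6] yaw/tilt/roll [ 0.1  0.9 -0. ] tipcentre [ 8.8 -0.1 21.2] F stand [-5.5  1.  -4.5] M [0.43 1.68 0.05] w 15.6 q [-0.74  0.39  0.55  2.05 -0.16  0.48  1.27]
t 21.425 O stand [-0.4 -0.1 -0.8] yaw/tilt/roll [ 0.1 -0.6 -0. ] tipcentre [ 7.9 -0.1 21.3] F stand [-8.7 -1.2  0. ] M [ 0.47  2.13 -0.02] w 16.0 q [-0.75  0.39  0.57  2.07 -0.15  0.44  1.25]
```

```bash
python3 -m jog '{"grip":[1,1,1],"dp":[[0,0,0],[0,0,0],[0,0,0]],"dr":[[0,0,0],[0,0,0],[0,0,0]]}' 4 >/dev/null
python3 - <<'E'
from plan import *
report()
f=optics.grab_frame("scene")[:,:,::-1]; cv2.imwrite("pics/s5full.png",f); cv2.imwrite("pics/s5.png",cv2.resize(f[110:210,290:370],None,fx=6,fy=6,interpolation=cv2.INTER_CUBIC))
for t in (0,5,10):
  RH=hookR(YS,t)
  for X in [(-119,8,-30),(-119,-8,-60),(-4,-18,4),(-4,-18,-60)]: print(t,X,((proj("scene",st([0,0,0])+RH.apply(X))-[290,110])*6+2.5).round(0))
E
```

```text
t 21.8 O stand [ 1.  -0.1  0.3] yaw/tilt/roll [ 0.1 -0.8  0. ] tipcentre [ 9.2 -0.1 22.4] F stand [-5.7 -0.4  0.5] M [0.32 1.49 0.  ] w 15.9 q [-0.75  0.39  0.57  2.07 -0.15  0.44  1.25]
0 (-119, 8, -30) [ 89. 443.]
0 (-119, -8, -60) [121. 509.]
0 (-4, -18, 4) [312. 264.]
0 (-4, -18, -60) [309. 371.]
5 (-119, 8, -30) [ 85. 429.]
5 (-119, -8, -60) [112. 499.]
5 (-4, -18, 4) [313. 263.]
5 (-4, -18, -60) [302. 377.]
10 (-119, 8, -30) [ 82. 412.]
10 (-119, -8, -60) [105. 487.]
10 (-4, -18, 4) [313. 262.]
10 (-4, -18, -60) [294. 381.]
```

View pics/s5.png

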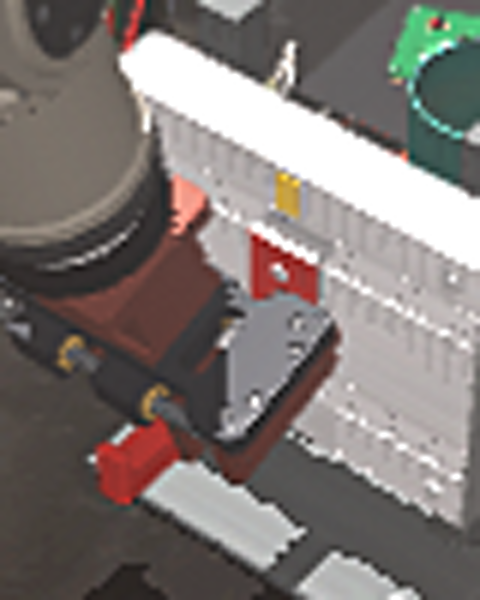

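```bash
python3 -m jog '{"grip":[0.7,0.7,0.6,0.6,0.6],"dp":[[0,0,0],[0,0,0],[0,0,0],[0,0,0],[0,0,0]],"dr":[[0,0,0],[0,0,0],[0,0,0],[0,0,0],[0,0,0]]}' 
python3 -c "
from plan import *
report();axes()"
python3 -m jog '{"grip":[0.6,0.6,0.6,0.6,0.6,0.6,0.6,0.6],"dp":[[0,0,-5],[0,0,-15],[0,0,-25],[0,0,-30],[0,0,-30],[0,0,-30],[0,0,-30],[0,0,0]],"dr":[[0,0,0],[0,0,0],[0,0,0],[0,0,0],[0,0,0],[0,0,0],[0,0,0],[0,0,0]]}'
python3 - <<'E'
from plan import *
f=optics.grab_frame("scene")[:,:,::-1]; cv2.imwrite("pics/s6full.png",f); cv2.imwrite("pics/s6.png",cv2.resize(f[100:310,190:440],None,fx=2.8,fy=2.8,interpolation=cv2.INTER_CUBIC))
for t in (0,5,10):
  RH=hookR(YS,t)
  for X in [(-119,8,-30),(-119,-8,-60),(-4,-18,4),(-4,-18,-60)]: print(t,X,((proj("scene",st([0,0,0])+RH.apply(X))-[190,100])*2.8+0.9).round(0))
E
```

```text
time: 22.48
tcp_pos: [609.5, 67.4, 132.5]
tool_rot: [0.268, 2.8, -0.049]
contact_force: [-0.1, -0.0, 0.0]
gripper_width: 35.3
gripper_force: 0.0
t 22.475 O stand [ 0.7  0.1 -0.3] yaw/tilt/roll [ 0.1 -0.7  0. ] tipcentre [ 8.9  0.1 21.9] F stand [-0.1 -0.   0. ] M [0.07 0.29 0.02] w 35.3 q [-0.75  0.39  0.57  2.07 -0.15  0.44  1.25]
stand x -> tool [-0.946 -0.002  0.324]
stand y -> tool [-0.003  1.    -0.002]
stand z -> tool [-0.324 -0.003 -0.946]
time: 23.48
tcp_pos: [557.7, 78.6, 291.2]
tool_rot: [0.268, 2.797, -0.043]
contact_force: [0.6, 0.3, 0.2]
gripper_width: 35.0
gripper_force: 0.0
0 (-119, 8, -30) [321. 235.]
0 (-119, -8, -60) [336. 265.]
0 (-4, -18, 4) [425. 151.]
0 (-4, -18, -60) [424. 201.]
5 (-119, 8, -30) [319. 228.]
5 (-119, -8, -60) [332. 261.]
5 (-4, -18, 4) [426. 151.]
5 (-4, -18, -60) [420. 203.]
10 (-119, 8, -30) [318. 220.]
10 (-119, -8, -60) [329. 255.]
10 (-4, -18, 4) [426. 150.]
10 (-4, -18, -60) [417. 206.]
```

View pics/s6.png

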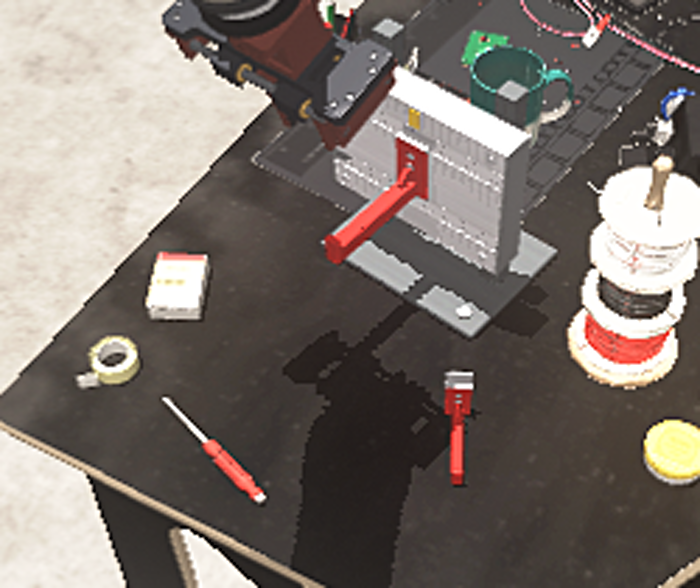

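The hook hangs level under the yellow mark: its nose is at (326–337, 236–262) and its plate is flat on the face, matching 0° tilt. The gripper is clear and the bystanders haven't moved.

```bash
python3 -c "
from rig import manip
print(manip.finish_job())"
```

```text
the job is handed in; nothing more can be done
None
```

The larger red hook now hangs in the upper groove under the yellow mark with its plate flat on the panel; it was released and handed in at about 23.5 s of the 51 s. The last picture shows it level (an unsnapped hook would hang 10° or more up), but no result came back on hand-in.

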